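Close up a tilt-out bin with fingertip pushes

ROBOT

A 6-joint arm with a two-finger parallel gripper is mounted at the origin on the work surface. World frame = base frame: x ahead of the robot, y to its left, z up, the work surface at z = 0. Lengths are in m, angles in degrees, forces in N, time in s.
With the tool pointing down it reaches from about 0.375 to 0.9 m from the base axis. Payload 3.1 kg.
Tool frame: the origin (TCP) lies on the centre line of the jaws, within the pads' length; the fingertips stand 19 mm ahead of it and the grasp point (between the pads) is the TCP; z points along the fingers, y is the direction in which the jaws open and shut (so a half turn about z gives the same grasp; the last joint's range is limited). The gripper opens to 87 mm and grips with 3 to 60 N. Pads are 19 mm wide; open, the fingers measure 117 mm over their backs; the gripper's body (75 mm by 190 mm) begins 51 mm behind the grasp point.
Start: joints at [52.798, 30.224, 82.088, -0, 67.689, -10.227], TCP at [0.283, 0.557, 0.242] pointing down, gripper open.
Joint ranges: [-176.69, 176.69], [-43.24, 126.21], [12.49, 139.97], [-82, 262], [0, 151.66], [-163.58, 163.58]. Speed limits (degrees/s): [159.86, 159.86, 180, 180, 180, 180].

INTERFACE

Orientations are given as a 3x3 rotation matrix whose columns are the frame's x, y, z axes.
In Python, from rig import bot gives the robot as it stands.
- The arm moves only by the tool carry_out, never from a script. Its argument "targets" is a list of rows, each a list of 6 numbers: the shift along the tool's x, y, z each as a share of 200 mm, from -1 to 1, then the turn, a rotation vector about the tool's x, y, z each as a share of pi/2 rad, from -1 to 1. In form: [[dx, dy, dz, ax, ay, az], ...]. A call has 1 to 20 rows; each row is the pose to reach, as a shift and turn from the pose measured when the call began, along the tool's axes at that moment; what a row does not reach only later rows make up. A row lasts 1/8 s, in which the tool goes at most 62.5 mm and 10.7 degrees, less where a joint would pass 70% of its speed; a pose out of reach is approached as far as the arm can. A call with a number of a shift or a turn outside -1 to 1 is refused whole. A call with a gripper value outside its range is refused whole. "jaw" is the gripper's target within -1 to 1 (fully open at 1, half-way at 0, shut at -1), set as the call begins (left out, the last holds). The fingers move at their own pace and stop on an object; the grip force is fixed at half the most. Time passes only in rows, so rows that repeat a pose let the fingers close. It gives the time, the measured TCP pose, the force and the opening at its end, in the units of the state.
- bot.read_state(): the state, without advancing time (a new reading comes with each control period).
- bot.capture(name): name is "scene" or "top" or "wrist"; returns the picture (400x640x3 uint8, blue, green, red); there is no depth.
- bot.camera_info(name): a dict with "camera_matrix" (3x3 intrinsics, pixels), "view" (4x4, takes a point from world to camera coordinates); the wrist camera has in their place "mount" (4x4, takes a point from camera to tool coordinates, whose origin is the TCP and whose axes are the flange's). Camera axes: x right, y down, z forward; pixel columns grow to the right and rows downward; lengths in m; the calibration is good to about 2 mm. A picture is of the moment at which its call begins: read the wrist's pose just before it. camera_info takes no time and is no camera call.
- bot.hand_in(): hands the job in, once; it reports no verdict.
The state is a dict: "time_s": time; "joint_positions": joint angles; "qvel": joint speeds; "tau": joint torques, N m; "position": TCP position; "tcp_rot": TCP orientation; "force": force on the tool from outside, world axes, zero at the start; "moment": the same for the moment, N m; "opening": opening from 0.0 (shut) to 1.0 (fully open).
Only numpy, scipy, OpenCV 4.12 (cv2) and the standard library are available. Lean on these libraries where they do the work, as an engineer would, in place of code of your own. Each camera call takes 0.05 s, during which the arm holds its last target.

TASK

The black tilt-out bin on the shelf has been left tipped out towards the robot with its lid flipped back: first push the bin back fully home inside its unit, and only then push the lid over from behind and press it down fully shut. Do it gently, by pushing on the outside faces only: grip nothing, put no finger on the inside of the bin or the underside of the lid, slam neither of them, and leave everything else on the shelf where it is.

Things in the scene. Friction and masses are not known exactly. Their poses are not given: they have to be found in the camera images.
- bin_unit: Black plastic tilt-out bin unit fixed to the shelf: open-fronted box 115 mm deep (x), 180 wide (y), 140 high. Origin: centre of its underside, on the shelf surface; z up; its open front faces its own -x, towards the robot (yaw up to 0.3 rad either way). Inside is one bin, hinged at its lower front edge; on top a lid, hinged at the upper back edge. Both hinges run along the unit's y.
- bin (a joint): Tilt of the bin, rad: 0 = fully home (a stop), front panel upright and flush with the unit's front, outer face at x = -57.5 mm in the unit frame; grows as its top tips out to the unit's -x, at most 0.65. Hinge line at x = -57.5, z = 16 mm in the unit frame. Stiff hinge: stays where left; about 2 to 5 N at the rim moves it.
- bin_rim (a point): Middle of the upper outer edge of the bin's front panel, 116 mm from the bin's hinge line (z = 132 mm when home). The panel is 164 mm wide and 9 mm thick, the inner 3 mm being a grey plate (150 x 104 mm) that lines its inside and is not to be touched.
- lid (a joint): Angle of the lid, rad: 0 = fully shut (a stop), level on the unit, its top at z = 148 mm; 1.57 = upright; grows as it opens up and back, at most 1.85 (leaning back). Hinge line at x = +57.5, z = 140 mm in the unit frame; the shut lid runs from there 122 mm to the unit's -x. Stiff hinge: stays where left, does not fall; about 1 to 4 N near its free edge moves it.
- lid_edge (a point): Middle of the lid's free edge on its outer face (on top when shut; looks away from the robot, to the unit's +x, when upright), 122 mm from the hinge line. The lid is 190 mm wide and 8 mm thick, the lower 3 mm being a grey plate (100 x 160 mm) that lines its underside and is not to be touched.
- jar: Glass jar with twist cap, 76 mm diameter, 115 mm high, standing loose beside the unit. Origin at the centre of its underside. Leave alone.
- tin: Closed can, 72 mm diameter, 105 mm high, standing loose beside the unit. Origin at the centre of its underside. Leave alone.
- saucer: Grey planter saucer, 140 mm diameter, 22 mm high, lying loose ahead of the unit to one side. Origin at the centre of its underside. Leave alone.
- spoon_rest: Wooden spoon rest, 85 x 130 mm tray with a 50 mm tail along its -y, 20 mm high, loose. Origin at the centre of the tray's underside. Leave alone.
- crate: Yellow plastic slatted crate, 200 x 240 x 130 mm, loose, at the robot's left. Origin at the centre of its underside. Leave alone.
- pot: Terracotta pot, 110 mm across, 100 mm high, loose, at the robot's right. Origin at the centre of its underside. Leave alone.
- brush: Wooden hand brush lying loose behind the unit. Origin at its underside. Leave alone.

How it is judged (in metres and radians):
On the way, in this order (a step that is already met when the one before it is completed fails the run):
1. the bin is pushed fully home while the lid is still open (value of joint bin below 0.05 rad and value of joint lid above 1.2 rad), for 0.2 s.
2. the lid is flipped over and shut on the closed bin (value of joint lid below 0.06 rad and value of joint bin below 0.05 rad), for 0.2 s.
At the end, for the whole second after the job is handed in: bin within 0.05 rad of fully home, lid within 0.06 rad of fully shut, both at rest (all of step 2 and velocity of joint bin between -0.05 and 0.05 rad/s and velocity of joint lid between -0.05 and 0.05 rad/s); the robot touches nothing.
It fails at once if the lid comes below 1.0 rad while the bin is still out by more than 0.1 rad (value of joint lid below 1 rad and value of joint bin above 0.1 rad).
It fails at once if a finger presses on the inside of the bin front or the underside of the lid (over 1 N): pinched or hooked instead of pushed (contact force between the fingers and bin_c5 above 1 N or contact force between the fingers and lid_c1 above 1 N).
It fails at once if the bin or the lid is slammed (closes faster than 3 rad/s) (velocity of joint any of bin, lid below -3 rad/s).
It fails at once if something else on the shelf is lifted, carried or shoved more than 20 mm (distance of any of jar, tin, saucer, spoon_rest, crate, pot, brush from where it was at the start of the episode above 0.02 m).
It fails at once if the jar, can or pot is tipped more than 0.3 rad (angle between any of jar, tin, pot's own z axis and vertical above 0.3 rad).
It also fails if it takes over 45 s, if anything falls off the work surface, if the arm or the gripper's body presses on something with over 40 N, if the wrist force passes 120 N, or if a joint passes its speed limit or range.

## Working session

There is one attempt and no reset: what is moved stays moved. The work goes in short steps, Python scripts to look and compute and a tool call to move; the robot and the scene stay as the last step left them, time stands still between calls to the robot, and variables do not carry over. Pictures are saved under pics/ and viewed, and the job is handed in when it is done.

Besides the shell and the picture viewer there is one more tool, called after ">>>" as name(argument=value, ...) on one line, values as JSON. carry_out: Moves the arm, as the interface text tells. Shift numbers are shares of 200 mm and turn numbers shares of pi/2 rad, none past 1 either way. Its arguments: {"type":"object","properties":{"targets":{"type":"array"},"jaw":{"type":"number"}},"required":["targets"]}

```bash
ls; mkdir -p pics
python3 - <<'E'
from rig import bot
import cv2
s=bot.read_state();print(s)
for n in ["scene","top","wrist"]:
    im=bot.capture(n);cv2.imwrite(f"pics/{n}0.png",im)
    i=bot.camera_info(n);print(n,i)
E
```

```text
pics
{'time_s': 0.0, 'joint_positions': array([ 5.27988973e+01,  3.02788727e+01,  8.21573658e+01,  1.91811294e-03,
        6.76859626e+01, -1.02255273e+01]), 'qvel': array([ 0.03536412, -0.07895522, -0.00229264, -0.14398982, -0.05473825,
        0.02516633]), 'tau': array([-5.55634670e-04, -4.40047181e+01, -1.76589471e+01,  6.32540113e-02,
        5.84068056e-02, -1.99792689e-04]), 'position': array([0.28303482, 0.55647244, 0.24056713]), 'tcp_rot': array([[-8.91193925e-01,  4.53620613e-01, -1.31419593e-03],
       [ 4.53622332e-01,  8.91192435e-01, -1.68009647e-03],
       [ 4.09075078e-04, -2.09344038e-03, -9.99997725e-01]]), 'force': array([ 0.43898234, -0.25879745,  0.20511049]), 'moment': array([ 0.04435364, -0.0305209 , -0.04532127]), 'opening': 0.9989836473507635}
scene {'camera_matrix': array([[384.98150501,   0.        , 316.77154256],
       [  0.        , 384.98150501, 190.40929212],
       [  0.        ,   0.        ,   1.        ]]), 'view': array([[ 0.79023954,  0.61275303,  0.00742907, -0.49081225],
       [ 0.51131301, -0.65263809, -0.55912658, -0.20670977],
       [-0
[... 374 characters left out ...]
91229,  0.00599523, -0.09012638,  0.62708716],
       [ 0.09009041, -0.00602265, -0.99591538,  1.32934004],
       [ 0.        ,  0.        ,  0.        ,  1.        ]])}
wrist {'camera_matrix': array([[320.45118364,   0.        , 322.62485688],
       [  0.        , 320.45118364, 198.08714519],
       [  0.        ,   0.        ,   1.        ]]), 'mount': array([[-2.23797286e-04, -9.70905592e-01, -2.39462486e-01,
         6.40138177e-02],
       [ 9.99999679e-01, -3.31149246e-05, -8.00316376e-04,
         9.34320006e-04],
       [ 7.69101862e-04, -2.39462588e-01,  9.70905288e-01,
        -1.42813207e-01],
       [ 0.00000000e+00,  0.00000000e+00,  0.00000000e+00,
         1.00000000e+00]])}
```

View pics/scene0.png

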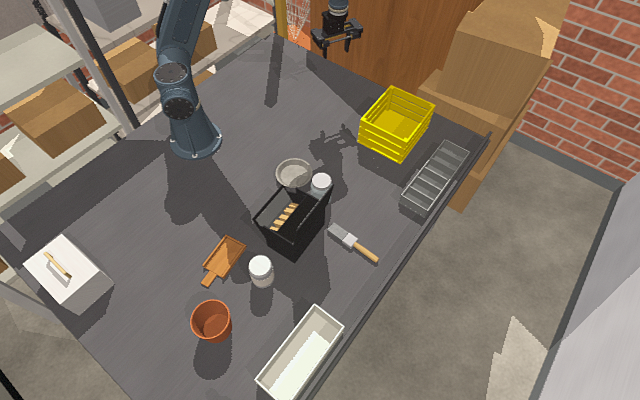

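View pics/top0.png

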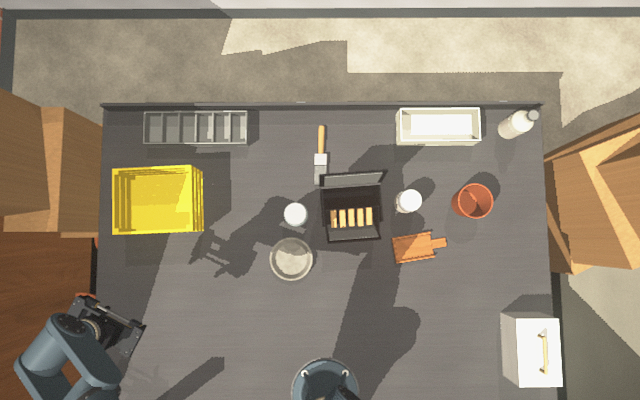

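View pics/wrist0.png

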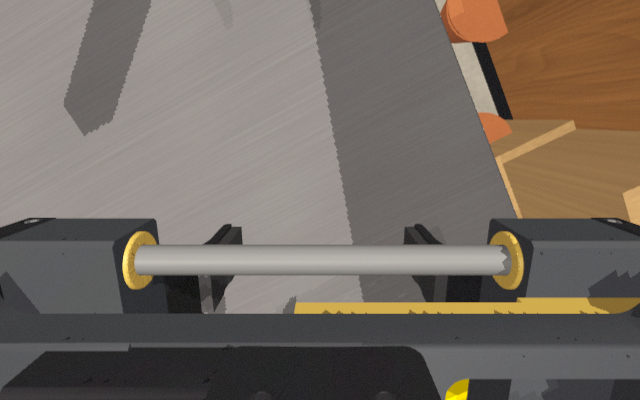

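The top view shows the unit near (350,207), with the lid at (352,179), the front panel at (353,233), the jar on its right and the can and saucer on its left. I'll zoom in next.

Run:
```python
import cv2
a=cv2.imread("pics/top0.png")[150:260,290:430];b=cv2.imread("pics/scene0.png")[165:275,230:350]
cv2.imwrite("pics/z1.png",cv2.resize(a,(784,588*110*140//110//140*1+28),interpolation=cv2.INTER_CUBIC)[:600] if 0 else cv2.resize(a,None,fx=5.4,fy=5.4,interpolation=cv2.INTER_CUBIC))
cv2.imwrite("pics/z2.png",cv2.resize(b,None,fx=5.4,fy=5.4,interpolation=cv2.INTER_CUBIC))
```

```text
(no output)
```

View pics/z1.png

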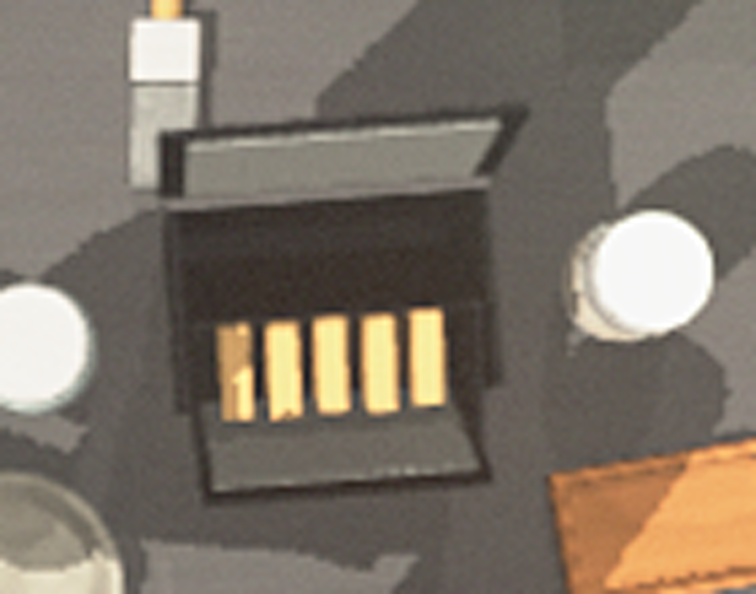

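View pics/z2.png

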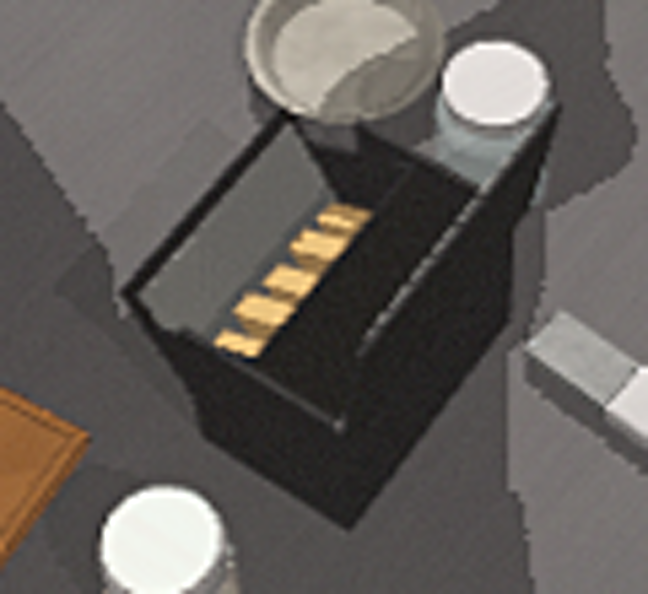

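```bash
cat > h.py <<'E'
import numpy as np, cv2
from rig import bot
def cam(n):
    i=bot.camera_info(n);return np.array(i['camera_matrix']),np.array(i['view'])
def ray(n,p):
    K,V=cam(n);R=V[:3,:3];t=V[:3,3]
    d=R.T@np.linalg.inv(K)@np.array([p[0],p[1],1.]);return -R.T@t,d
def onz(n,p,z):
    o,d=ray(n,p);return o+d*(z-o[2])/d[2]
def tri(p,q,a="top",b="scene"):
    o1,d1=ray(a,p);o2,d2=ray(b,q)
    A=np.c_[d1,-d2];s=np.linalg.lstsq(A,o2-o1,rcond=None)[0]
    x,y=o1+d1*s[0],o2+d2*s[1];return (x+y)/2,np.linalg.norm(x-y)
def proj(n,P):
    K,V=cam(n);c=V[:3,:3]@np.asarray(P,float)+V[:3,3];c=K@c;return c[:2]/c[2]
E
cat > m.py <<'E'
from h import *
np.set_printoptions(precision=4,suppress=True)
T=lambda x,y:(290+x/5.4-.4,150+y/5.4-.4)
S=lambda x,y:(230+x/5.4-.4,165+y/5.4-.4)
print("rimL",tri(T(207,500),S(290,110)));print("rimR",tri(T(490,480),S(122,292)))
print("lidL",tri(T(160,132),S(558,102)))
for k,p in dict(bL=(163,207),bR=(490,190),fL=(183,412),fR=(497,385)).items(): print(k,onz("top",T(*p),.14))
for k,p in dict(brb=(350,530),brf=(205,435),blb=(510,322)).items(): print(k,onz("scene",S(*p),0))
print("brt",onz("scene",S(340,428),.14),onz("scene",S(175,330),.14))
print("lidR", [onz("top",T(527,105),z) for z in(.24,.25,.26)])
print("lidL", [onz("top",T(160,132),z) for z in(.24,.25,.26)])
print("jar",onz("top",T(655,272),.115),"tin",onz("top",T(28,347),.105))
print("sauc",onz("top",(292,259),.022))
E
python3 m.py
```

```text
rimL (array([ 0.483 , -0.0117,  0.1185]), np.float64(0.0035038605464371535))
rimR (array([ 0.4919, -0.1722,  0.1193]), np.float64(3.8629345128070686e-05))
lidL (array([0.669 , 0.014 , 0.2624]), np.float64(0.0012461072433331533))
bL [0.6451 0.011  0.14  ]
bR [ 0.6536 -0.1722  0.14  ]
fL [0.5307 0.0008 0.14  ]
fR [ 0.5445 -0.1738  0.14  ]
brb [ 0.6581 -0.1687  0.    ]
brf [ 0.545  -0.1755  0.    ]
blb [0.6476 0.0077 0.    ]
brt [ 0.6578 -0.1682  0.14  ] [ 0.5434 -0.1788  0.14  ]
lidR [array([ 0.6857, -0.1757,  0.24  ]), array([ 0.6841, -0.1738,  0.25  ]), array([ 0.6825, -0.172 ,  0.26  ])]
lidL [array([0.6727, 0.014 , 0.24  ]), array([0.6712, 0.0142, 0.25  ]), array([0.6698, 0.0144, 0.26  ])]
jar [ 0.609  -0.2694  0.115 ] tin [0.569  0.0881 0.105 ]
sauc [0.4263 0.101  0.022 ]
```

Measured from these views, the unit is centred at about (0.597, -0.085) with yaw about 0.06. The bin tilt is about 0.47 rad and the lid about 1.74 rad. I'll close the jaws and move to a point in front of the bin.

>>> carry_out(targets=[[-0.14, -0.17, 0, 0, 0, -0.07], [-0.28, -0.34, 0, 0, 0, -0.14], [-0.42, -0.51, 0, 0, 0, -0.2], [-0.56, -0.68, 0, 0, 0, -0.27], [-0.7, -0.85, 0, 0, 0, -0.338], [-0.7, -0.85, 0, 0, 0, -0.338]], jaw=-1)

```text
time_s: 0.9
position: [0.3307, 0.3393, 0.2409]
tcp_rot: [[-0.998, -0.056, -0.002], [-0.056, 0.998, -0.003], [0.003, -0.002, -1.0]]
force: [-0.5, 1.0, 0.5]
opening: 0.403
```

```bash
cat >> h.py <<'E'
from scipy.spatial.transform import Rotation as Ro
def row(p,yaw=.06):
    s=bot.read_state();R=np.array(s['tcp_rot']);
    G=np.array([[-np.cos(yaw),-np.sin(yaw),0],[-np.sin(yaw),np.cos(yaw),0],[0,0,-1.]]).T if 0 else np.c_[[-np.cos(yaw),-np.sin(yaw),0],[-np.sin(yaw),np.cos(yaw),0],[0,0,-1.]]
    d=R.T@(np.asarray(p)-s['position'])/.2
    r=Ro.from_matrix(R.T@G).as_rotvec()/(np.pi/2)
    return np.round(np.r_[d,r],3)
def st():
    s=bot.read_state();print(round(s['time_s'],2),np.round(s['position'],4),"F",np.round(s['force'],2),"op",round(s['opening'],2))
E
python3 -c "
from h import *
st();print(row((.43,-.09,.242)))"
```

```text
0.9 [0.3307 0.3393 0.2409] F [-0.53  0.95  0.54] op 0.4
[-3.750e-01 -2.171e+00 -1.000e-03 -2.000e-03 -2.000e-03 -2.000e-03]
```

>>> carry_out(targets=[[-0.05, -0.25, 0, 0, 0, 0], [-0.1, -0.5, 0, 0, 0, 0], [-0.15, -0.75, 0, 0, 0, 0], [-0.18, -1.0, 0, 0, 0, 0]])

```text
time_s: 1.4
position: [0.3791, 0.141, 0.2415]
tcp_rot: [[-0.998, -0.056, -0.001], [-0.056, 0.998, -0.002], [0.001, -0.002, -1.0]]
force: [-0.7, 0.0, -0.2]
opening: 0.019
```

>>> carry_out(targets=[[-0.05, -0.25, 0, 0, 0, 0], [-0.1, -0.5, 0, 0, 0, 0], [-0.15, -0.75, 0, 0, 0, 0], [-0.18, -1.0, 0, 0, 0, 0], [-0.18, -1.0, 0, 0, 0, 0]])

```text
time_s: 2.02
position: [0.4286, -0.0594, 0.242]
tcp_rot: [[-0.999, -0.051, 0.002], [-0.051, 0.999, -0.003], [-0.002, -0.003, -1.0]]
force: [-0.2, 0.1, 0.3]
opening: 0.006
```

```bash
python3 -c "
from h import *
st();print(row((.44,-.092,.112)));cv2.imwrite('pics/w1.png',bot.capture('wrist'))"
```

```text
2.02 [ 0.4286 -0.0594  0.242 ] F [-0.24  0.07  0.33] op 0.01
[-0.048 -0.164  0.651 -0.002  0.001 -0.006]
```

View pics/w1.png

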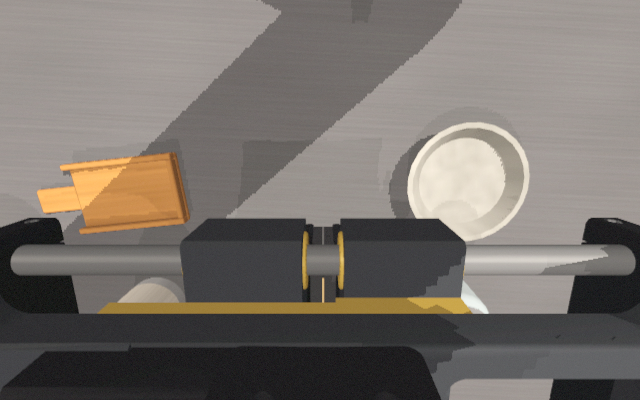

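The saucer and spoon rest are clear of the fingers on both sides, and the jaws are shut. I'll lower in front of the bin.

>>> carry_out(targets=[[0, -0.08, 0.16, 0, 0, 0], [0, -0.16, 0.32, 0, 0, 0], [0, -0.16, 0.48, 0, 0, 0], [0, -0.16, 0.6, 0, 0, 0], [0, -0.16, 0.65, 0, 0, 0], [0, -0.16, 0.65, 0, 0, 0]])

```text
time_s: 2.82
position: [0.4287, -0.0883, 0.1115]
tcp_rot: [[-0.999, -0.054, -0.001], [-0.054, 0.999, -0.001], [0.001, -0.001, -1.0]]
force: [0.2, -0.1, -1.2]
opening: 0.007
```

```bash
python3 -c "
from h import *
st();a=bot.capture('scene')[140:270,200:380];b=bot.capture('top')[150:290,280:440]
cv2.imwrite('pics/c1.png',np.vstack([cv2.resize(a,(400,289)),cv2.resize(b,(400,350))])[:600])"
```

```text
2.83 [ 0.4287 -0.0883  0.1115] F [ 0.17 -0.12 -1.22] op 0.01
```

View pics/c1.png

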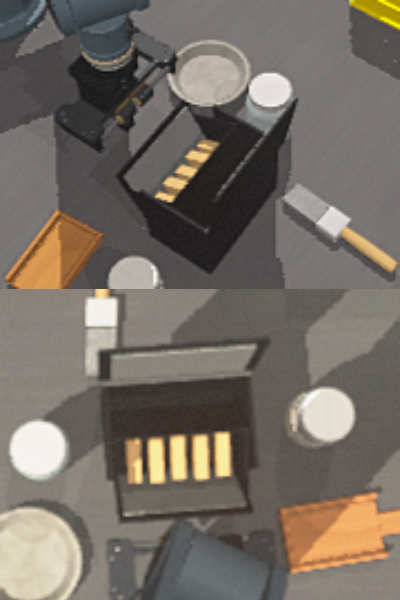

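The fingers stand in front of the bin panel, clear of everything. I'll push forward gently.

>>> carry_out(targets=[[-0.08, 0, 0, 0, 0, 0], [-0.15, 0, 0, 0, 0, 0], [-0.2, 0, 0, 0, 0, 0], [-0.23, 0, 0, 0, 0, 0], [-0.26, 0, 0, 0, 0, 0], [-0.29, 0, 0, 0, 0, 0], [-0.32, 0, 0, 0, 0, 0], [-0.35, 0, 0, 0, 0, 0], [-0.38, 0, 0, 0, 0, 0], [-0.41, 0, 0, 0, 0, 0], [-0.44, 0, 0, 0, 0, 0], [-0.46, 0, 0, 0, 0, 0]])

```text
time_s: 4.42
position: [0.5219, -0.0842, 0.1125]
tcp_rot: [[-0.999, -0.054, 0.002], [-0.054, 0.999, -0.002], [-0.001, -0.002, -1.0]]
force: [-1.3, 0.1, 1.7]
opening: 0.005
```

```bash
python3 -c "
from h import *
st();a=bot.capture('scene')[140:270,200:380];b=bot.capture('top')[150:290,280:440]
cv2.imwrite('pics/c2.png',np.vstack([cv2.resize(a,(400,289)),cv2.resize(b,(400,350))])[:600])"
```

```text
4.42 [ 0.5219 -0.0842  0.1125] F [-1.3   0.06  1.75] op 0.0
```

View pics/c2.png

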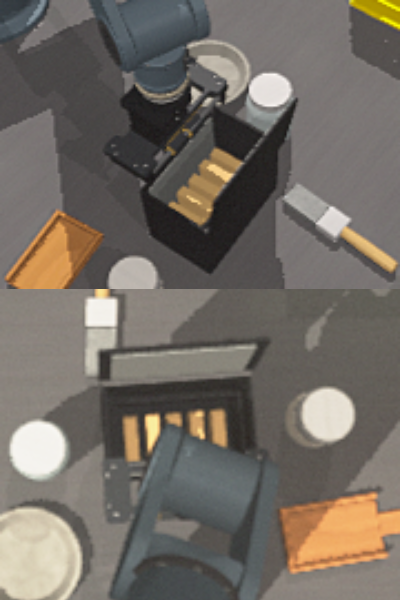

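The bin is nearly upright. I'll finish with small steps up to the stop.

>>> carry_out(targets=[[-0.01, 0, 0, 0, 0, 0], [-0.02, 0, 0, 0, 0, 0], [-0.03, 0, 0, 0, 0, 0], [-0.04, 0, 0, 0, 0, 0]])

```text
time_s: 5.03
position: [0.5273, -0.0838, 0.1123]
tcp_rot: [[-0.998, -0.055, -0.004], [-0.055, 0.998, -0.002], [0.005, -0.002, -1.0]]
force: [-10.6, -4.1, 6.3]
opening: 0.007
```

>>> carry_out(targets=[[-0.01, 0, 0, 0, 0, 0], [-0.015, 0, 0, 0, 0, 0]])

```text
time_s: 5.28
position: [0.5272, -0.0837, 0.1122]
tcp_rot: [[-0.998, -0.056, -0.012], [-0.056, 0.998, -0.002], [0.012, -0.001, -1.0]]
force: [-9.5, -2.8, 6.1]
opening: 0.008
```

The arm stalls at x = 0.527 with about 10 N, so the bin is at its stop. I'll hold, back off and check.

>>> carry_out(targets=[[-0.01, 0, 0, 0, 0, 0], [-0.01, 0, 0, 0, 0, 0], [0.05, 0, 0, 0, 0, 0], [0.15, 0, 0, 0, 0, 0], [0.3, 0, 0, 0, 0, 0], [0.5, 0, 0, 0, 0, 0], [0.5, 0, -0.3, 0, 0, 0], [0.5, 0, -0.3, 0, 0, 0]])

```text
time_s: 6.28
position: [0.4306, -0.0906, 0.1765]
tcp_rot: [[-0.998, -0.056, -0.002], [-0.056, 0.998, -0.006], [0.002, -0.006, -1.0]]
force: [-0.0, 0.5, 0.5]
opening: 0.006
```

```bash
python3 -c "
from h import *
st();a=bot.capture('scene');b=bot.capture('top')
cv2.imwrite('pics/s3.png',cv2.resize(a[165:275,230:350],None,fx=5.4,fy=5.4,interpolation=cv2.INTER_CUBIC))
cv2.imwrite('pics/t3.png',cv2.resize(b[150:260,290:430],None,fx=5.4,fy=5.4,interpolation=cv2.INTER_CUBIC))
"
```

```text
6.28 [ 0.4306 -0.0906  0.1765] F [-0.    0.48  0.49] op 0.01
```

View pics/s3.png

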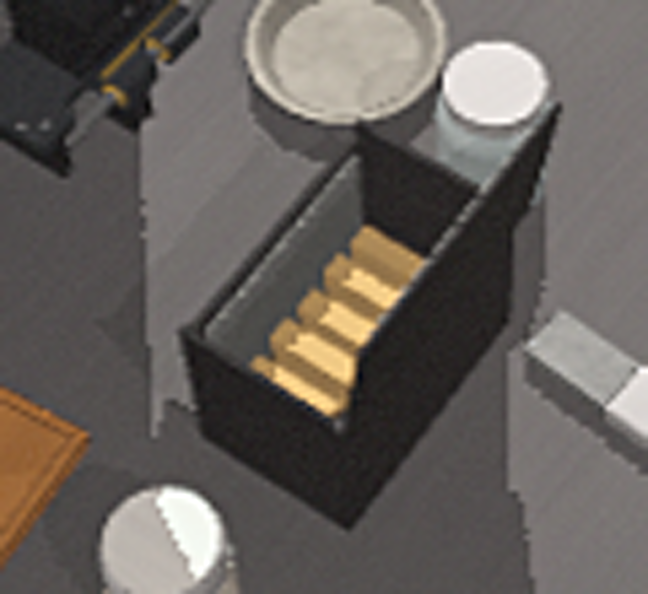

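View pics/t3.png

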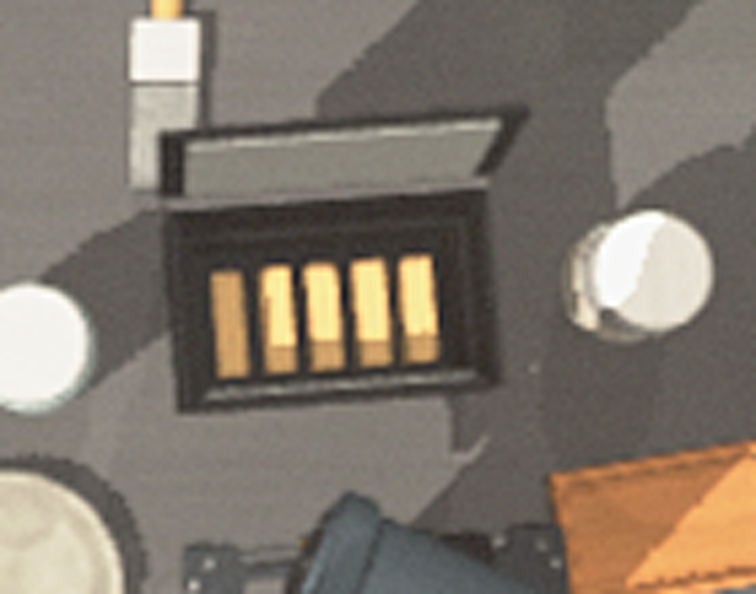

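The bin is flush and the lid is still open, with its free edge at (160–527, 105–132) in the zoomed top view. Next I'll go up, over the lid and down behind it.

>>> carry_out(targets=[[0, 0, -0.2, 0, 0, 0], [0, 0, -0.45, 0, 0, 0], [0, 0, -0.65, 0, 0, 0], [0, 0, -0.78, 0, 0, 0], [-0.1, 0, -0.78, 0, 0, 0], [-0.3, 0, -0.78, 0, 0, 0], [-0.5, 0, -0.78, 0, 0, 0], [-0.5, 0, -0.78, 0, 0, 0]])

```text
time_s: 7.38
position: [0.5322, -0.0835, 0.3269]
tcp_rot: [[-0.998, -0.058, -0.009], [-0.058, 0.998, -0.002], [0.009, -0.002, -1.0]]
force: [-1.7, -0.2, 0.5]
opening: 0.008
```

```bash
python3 -c "
from h import *
st();print(row((.75,-.078,.33)))"
```

```text
7.38 [ 0.5322 -0.0835  0.3269] F [-1.68 -0.16  0.49] op 0.01
[-1.089e+00 -3.500e-02 -2.600e-02 -1.000e-03 -6.000e-03 -2.000e-03]
```

>>> carry_out(targets=[[-0.2, 0, -0.02, 0, 0, 0], [-0.4, -0.02, -0.02, 0, 0, 0], [-0.65, -0.03, -0.02, 0, -0.005, 0], [-0.9, -0.03, -0.02, 0, -0.005, 0], [-1.0, -0.03, -0.02, 0, -0.005, 0], [-1.0, -0.03, -0.02, 0, -0.005, 0]])

```text
time_s: 8.12
position: [0.7321, -0.0778, 0.3262]
tcp_rot: [[-0.998, -0.058, -0.005], [-0.058, 0.998, -0.001], [0.005, -0.001, -1.0]]
force: [-0.9, -0.2, 0.2]
opening: 0.004
```

```bash
python3 -c "
from h import *
st();print(row((.745,-.078,.257)))"
```

```text
8.12 [ 0.7321 -0.0778  0.3262] F [-0.85 -0.24  0.22] op 0.0
[-0.066 -0.005  0.345 -0.    -0.003 -0.001]
```

>>> carry_out(targets=[[-0.05, 0, 0, 0, 0, 0], [-0.065, 0, 0.12, 0, 0, 0], [-0.065, 0, 0.25, 0, 0, 0], [-0.065, 0, 0.35, 0, 0, 0], [-0.065, 0, 0.35, 0, 0, 0]])

```text
time_s: 8.75
position: [0.7428, -0.0769, 0.2539]
tcp_rot: [[-0.998, -0.058, -0.01], [-0.058, 0.998, 0.001], [0.01, 0.001, -1.0]]
force: [0.3, 0.0, 0.3]
opening: 0.008
```

```bash
python3 -c "
from h import *
st();print(row((.66,-.083,.257)))
a=bot.capture('scene')[120:270,200:380];b=bot.capture('top')[110:290,280:440]
cv2.imwrite('pics/c4.png',np.hstack([cv2.resize(a,(400,333)),cv2.resize(b,(400,450))[:333]]))"
```

```text
8.75 [ 0.7428 -0.0769  0.2539] F [0.28 0.04 0.34] op 0.01
[ 0.415 -0.006 -0.011  0.001 -0.007 -0.002]
```

View pics/c4.png

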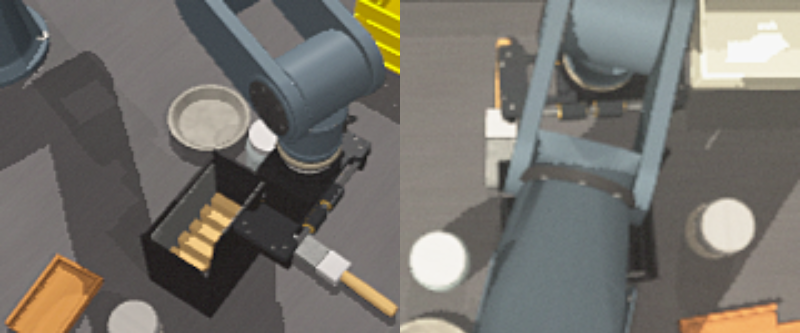

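```bash
python3 -c "
import numpy as np
H=.6545;r=.096
for t in np.arange(1.6,-.01,-.1):
  x=H-r*np.cos(t)+.008*np.sin(t)+.0095; z=.14+r*np.sin(t)+.008*np.cos(t)+.019
  print(round(t,2),round(x,4),round(z,4),'tool x',round((.7428-x)/.2,3),'tool z',round((.2539-z)/.2,3))"
```

```text
1.6 0.6748 0.2547 tool x 0.34 tool z -0.004
1.5 0.6652 0.2553 tool x 0.388 tool z -0.007
1.4 0.6556 0.255 tool x 0.436 tool z -0.005
1.3 0.646 0.2536 tool x 0.484 tool z 0.001
1.2 0.6367 0.2514 tool x 0.531 tool z 0.013
1.1 0.6276 0.2482 tool x 0.576 tool z 0.029
1.0 0.6189 0.2441 tool x 0.62 tool z 0.049
0.9 0.6106 0.2392 tool x 0.661 tool z 0.074
0.8 0.6029 0.2334 tool x 0.7 tool z 0.102
0.7 0.5957 0.227 tool x 0.735 tool z 0.135
0.6 0.5893 0.2198 tool x 0.768 tool z 0.17
0.5 0.5836 0.212 tool x 0.796 tool z 0.209
0.4 0.5787 0.2038 tool x 0.821 tool z 0.251
0.3 0.5747 0.195 tool x 0.841 tool z 0.294
0.2 0.5715 0.1859 tool x 0.856 tool z 0.34
0.1 0.5693 0.1765 tool x 0.868 tool z 0.387
-0.0 0.568 0.167 tool x 0.874 tool z 0.435
```

>>> carry_out(targets=[[0.06, 0, 0, 0, 0, 0], [0.14, 0, 0, 0, 0, 0], [0.2, 0, 0, 0, 0, 0], [0.24, 0, 0, 0, 0, 0], [0.28, 0, 0, 0, 0, 0], [0.32, 0, 0, 0, 0, 0], [0.35, 0, 0, 0, 0, 0], [0.35, 0, 0, 0, 0, 0]])

```text
time_s: 9.85
position: [0.6742, -0.0814, 0.2572]
tcp_rot: [[-0.998, -0.058, -0.006], [-0.058, 0.998, -0.001], [0.006, -0.001, -1.0]]
force: [-0.3, -0.0, -0.2]
opening: 0.009
```

```bash
python3 -c "
from h import *
st()
a=bot.capture('scene')[120:270,200:380]
cv2.imwrite('pics/c5.png',cv2.resize(a,(720,600),interpolation=cv2.INTER_CUBIC))"
```

```text
9.85 [ 0.6742 -0.0814  0.2572] F [-0.32 -0.02 -0.23] op 0.01
```

View pics/c5.png

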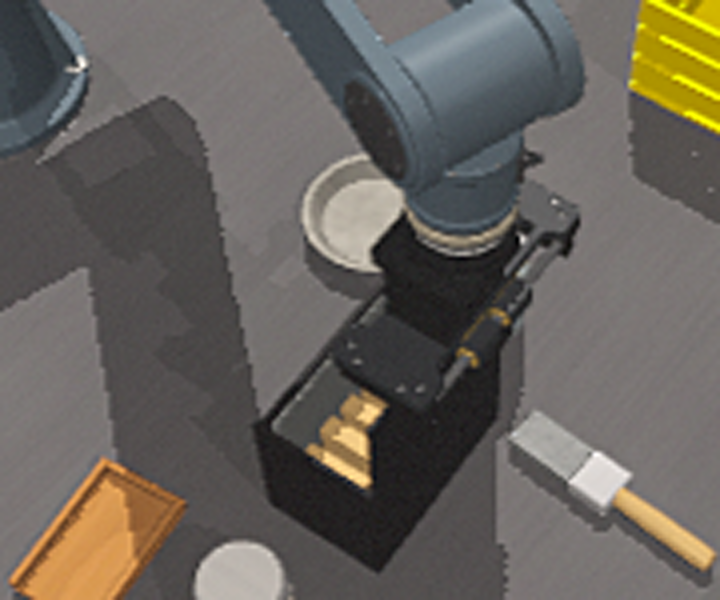

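>>> carry_out(targets=[[0.045, 0, 0.01, 0, 0, 0], [0.09, 0, 0.01, 0, 0, 0], [0.14, 0, 0.017, 0, 0, 0], [0.19, 0, 0.03, 0, 0, 0], [0.23, 0, 0.045, 0, 0, 0], [0.275, 0, 0.065, 0, 0, 0], [0.275, 0, 0.065, 0, 0, 0]])

```text
time_s: 10.78
position: [0.6178, -0.0842, 0.2438]
tcp_rot: [[-0.998, -0.057, -0.009], [-0.057, 0.998, 0.0], [0.009, 0.001, -1.0]]
force: [-0.1, 0.1, 0.4]
opening: 0.001
```

```bash
python3 -c "
from h import *
st()
a=bot.capture('scene')[120:270,200:380]
cv2.imwrite('pics/c6.png',cv2.resize(a,(720,600),interpolation=cv2.INTER_CUBIC))"
```

```text
10.78 [ 0.6178 -0.0842  0.2438] F [-0.14  0.14  0.45] op 0.0
```

View pics/c6.png

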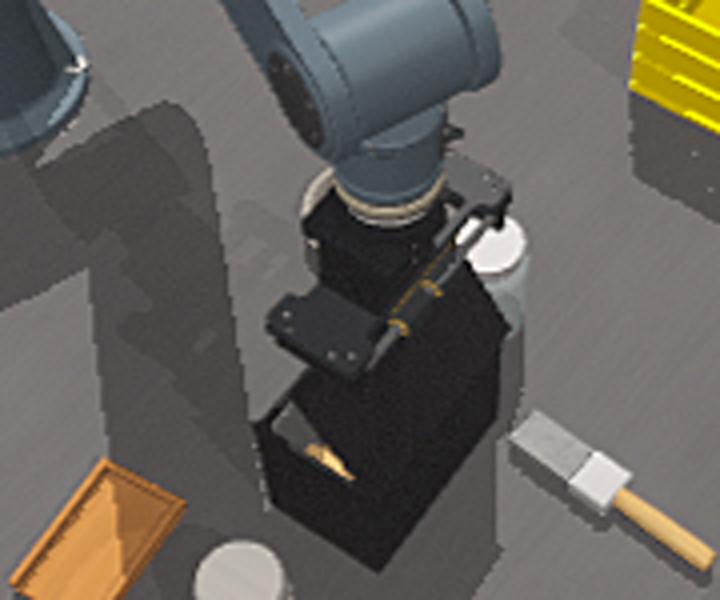

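The lid is leaning forward over the bin with the finger on its outer face. I'll keep following the arc.

>>> carry_out(targets=[[0.036, 0, 0.024, 0, 0, 0], [0.075, 0, 0.052, 0, 0, 0], [0.11, 0, 0.085, 0, 0, 0], [0.143, 0, 0.12, 0, 0, 0], [0.171, 0, 0.16, 0, 0, 0], [0.196, 0, 0.2, 0, 0, 0], [0.216, 0, 0.245, 0, 0, 0], [0.231, 0, 0.29, 0, 0, 0], [0.231, 0, 0.29, 0, 0, 0]])

```text
time_s: 11.95
position: [0.5706, -0.0865, 0.1852]
tcp_rot: [[-0.998, -0.057, -0.011], [-0.057, 0.998, 0.001], [0.011, 0.002, -1.0]]
force: [-0.3, -0.6, -0.6]
opening: 0.006
```

```bash
python3 -c "
from h import *
st()
a=bot.capture('scene')[120:270,200:380]
cv2.imwrite('pics/c7.png',cv2.resize(a,(720,600),interpolation=cv2.INTER_CUBIC))"
```

```text
11.95 [ 0.5706 -0.0865  0.1852] F [-0.35 -0.58 -0.57] op 0.01
```

View pics/c7.png

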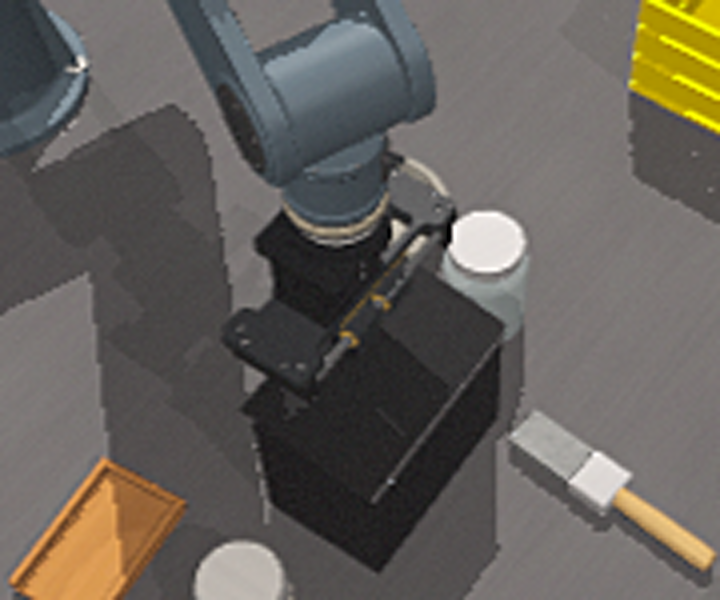

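The lid is nearly down, at about 0.2 rad. I'll press straight down in 3 mm steps.

>>> carry_out(targets=[[0.005, 0, 0.02, 0, 0, 0], [0.01, 0, 0.04, 0, 0, 0], [0.015, 0, 0.06, 0, 0, 0], [0.015, 0, 0.075, 0, 0, 0], [0.015, 0, 0.09, 0, 0, 0], [0.015, 0, 0.1, 0, 0, 0]])

```text
time_s: 12.75
position: [0.5675, -0.0868, 0.1672]
tcp_rot: [[-0.998, -0.058, -0.011], [-0.058, 0.998, 0.001], [0.011, 0.001, -1.0]]
force: [-5.0, 0.6, 19.3]
opening: 0.009
```

>>> carry_out(targets=[[0, 0, 0.01, 0, 0, 0], [0, 0, 0.015, 0, 0, 0], [0, 0, 0.015, 0, 0, 0]])

```text
time_s: 13.12
position: [0.5675, -0.0868, 0.1671]
tcp_rot: [[-0.998, -0.058, -0.01], [-0.058, 0.998, 0.0], [0.01, 0.001, -1.0]]
force: [-4.9, 0.8, 17.8]
opening: 0.006
```

The tip stalls at z = 0.148 with about 18 N, which means the lid is on its stop. I'll lift clear and check.

>>> carry_out(targets=[[0, 0, -0.03, 0, 0, 0], [0, 0, -0.1, 0, 0, 0], [0, 0, -0.3, 0, 0, 0], [0, 0, -0.5, 0, 0, 0], [0.2, 0, -0.6, 0, 0, 0], [0.4, 0, -0.6, 0, 0, 0], [0.7, 0, -0.6, 0, 0, 0], [0.9, 0, -0.6, 0, 0, 0], [0.9, 0, -0.6, 0, 0, 0], [0.9, 0, -0.6, 0, 0, 0]])

```text
time_s: 14.38
position: [0.3901, -0.0977, 0.2895]
tcp_rot: [[-0.998, -0.058, -0.007], [-0.058, 0.998, -0.001], [0.008, -0.0, -1.0]]
force: [0.7, -0.3, -1.0]
opening: 0.005
```

```bash
python3 -c "
from h import *
st();a=bot.capture('scene');b=bot.capture('top')
cv2.imwrite('pics/s8.png',cv2.resize(a[165:275,230:350],None,fx=5.4,fy=5.4,interpolation=cv2.INTER_CUBIC))
cv2.imwrite('pics/t8.png',b)
"
```

```text
14.38 [ 0.3901 -0.0977  0.2895] F [ 0.68 -0.31 -0.95] op 0.01
```

View pics/s8.png

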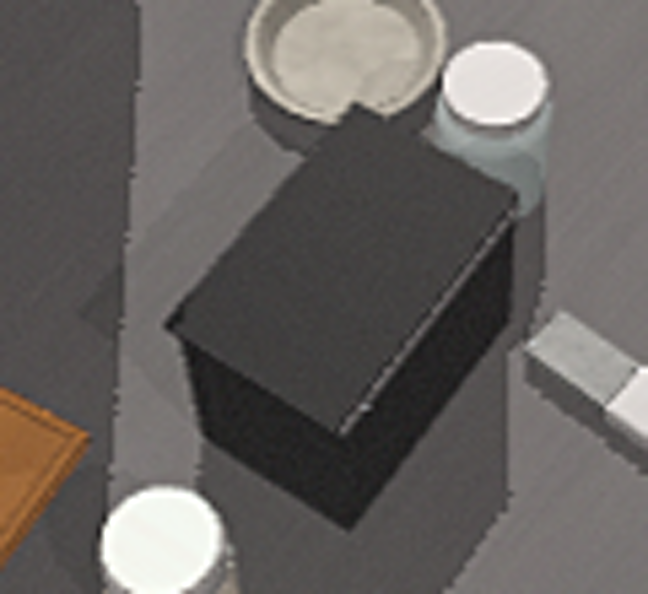

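View pics/t8.png

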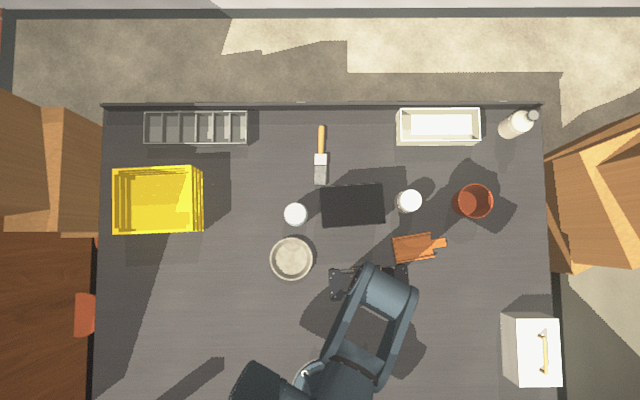

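The lid lies flat and shut, the bin is closed, and everything else is where it was. The gripper is clear of it all.

```bash
python3 -c "
from rig import bot
print(bot.hand_in())"
```

```text
the job is handed in; nothing more can be done
None
```

The bin is home, the lid is shut on it, and the job is handed in at about 14.4 s. No verdict came back.

- **Bin:** With the jaws shut, I pushed the outside of the front panel until the arm stalled at about 10 N. With the lid still open, the pictures then showed the panel flush with the unit.
- **Lid:** I went over the lid and pushed its outer face from behind at under about 1 rad/s. I then pressed it down until the fingertip stalled at z = 0.148 m with about 18 N, which is the height given for a shut lid.
- **Last checks:** The final pictures show the lid level and shut. Jar, can, saucer, spoon rest, crate, pot and brush look where they were at the start. The gripper is clear of everything, and the force reading is down to about 1 N of noise.

No check failed. The bin and lid angles were judged from stall positions, forces and pictures, since the joint values cannot be read directly. Forces read under 1 N while the lid was swinging, below the 1 to 4 N expected. I confirmed from the pictures that it was following the finger.

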